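# Roll down the amber reflector plate on the bus panel

## Robot

A 6-joint arm with a two-finger parallel gripper is mounted at the origin on the work surface. World frame = base frame: x ahead of the robot, y to its left, z up, the work surface at z = 0. Lengths are in m, angles in rad, forces in N, time in s.
With the tool pointing down it reaches from about 0.25 to 0.85 m from the base axis. Payload 12.5 kg.
Tool frame: the origin (TCP) lies at the very end of the fingers, on their centre line; the grasp point (between the pads) lies behind it (manip.pinch_z is the z of the grasp point in the tool frame, in m); z points along the fingers, x is the direction in which the jaws open and shut, and the axes are right-handed (so a half turn about z gives the same grasp; the last joint's range is limited). The gripper opens to 93 mm and grips with 3 to 60 N. Pads are 15 mm wide; open, the fingers measure 128 mm over their backs; the gripper's body (75 mm by 188 mm) begins 65 mm behind the grasp point.
Start: joints at [1.252, 0.351, 1.652, -0, 1.139, -0.085], TCP at [0.127, 0.535, 0.219] pointing down, gripper open.
Joint ranges: [-2.75, 2.75], [-0.79, 2.1], [0.01, 2.65], [-1.57, 4.71], [0.07, 3.14], [-2.87, 2.87]. Speed limits (rad/s): [2.22, 2.22, 2.79, 3.14, 3.14, 3.14].

## Interface

Orientations are given as a unit quaternion [w, x, y, z].
In Python, from plant import manip, eoat, optics, workorder gives the robot as it stands. Calls block until the motion is done:
- manip.reach(position, orientation): joint-space move of the TCP to a pose.
- manip.move_straight(position, rot=None, rate=0.15): straight line of the TCP; rot=None keeps the orientation; rate is the mean speed in m/s.
- manip.goto_joints(angles): joint-space move.
- eoat.move_gripper(opening): finger opening in m; the grip force is fixed at half the most; returns when the fingers have stopped.
- manip.hold(seconds).
- manip.inverse_kinematics(position, orientation): joint angles nearest the present ones, or None.
- manip.get_state(): the state.
- optics.camera(name): name is "scene" or "top"; returns a dict with "pixels" (420x560x3 uint8, red, green, blue), "z_map" (420x560 float32, m along the optical axis (not along the pixel's ray), 0 where there is no reading), "camera_matrix" (3x3 intrinsics, pixels), "R" (3x3) and "t" (3): a world point X has camera coordinates R X + t. Camera axes: x right, y down, z forward; pixel columns grow to the right and rows downward; lengths in m; the calibration is good to about 2 mm. A picture is of the moment at which its call begins.
A pose or a line that the arm cannot do raises manip.PlanningError and nothing moves.
- workorder.close_job(): hands the job in, once; it reports no verdict.
The state is a dict: "time": time; "qpos": joint angles; "qvel": joint speeds; "tau": joint torques, N m; "eef_pos": TCP position; "tool_rot": TCP orientation; "contact_force": force on the tool from outside, world axes, zero at the start; "moment": the same for the moment, N m; "gripper_width": finger opening in m.
Only numpy, scipy, OpenCV 4.12 (cv2) and the standard library are available. Lean on these libraries where they do the work, as an engineer would, in place of code of your own. Each camera call takes 0.05 s, during which the arm holds its last target. There are 200 camera calls.

## Task

Take the yellow-handled hand roller out of its cradle and roll it firmly along the amber reflector plate on the green panel in one slow pass, from its white end to its plain end, pressing all the way so that the plate stays sunk into its foam, but without crushing it. Do not press the red plate with the roller. Then put the roller back upright in its cradle as it stood before.

Things in the scene. Friction and masses are not known exactly. Their poses are not given: they have to be found in the camera images.
- roller: Loose hand roller, 0.35-0.55 kg. Square yellow handle 28 x 28 mm, flats square to x and y, 58 to 144 mm above the origin (grip it near 115). Guard plate 90 (x) by 76 (y) mm, its underside 50 mm above the origin. Rubber drum, 36 mm diameter, 50 wide, free on an axle along y: it rolls along x, either way. Origin: lowest point of the drum, under the handle. z up the handle. Starts in the cradle.
- amber: Amber plate 220 (x) by 60 (y) mm, flat on the fixed green panel, a white band over its -x end (22 mm). Origin: centre of its top face, 22 mm above the bench; x along its length, white end to plain end; z up. Foam springs it: 1.8 N/mm straight down as one piece, stop at 9 mm, springs back. Sinking under 3.1 mm (5.5 N) is too weak, 4 to 7 mm is right (5 mm = 9 N), over 45 N crushes it.
- red: Red plate, otherwise like the amber one and parallel to it on the same panel, about 110 mm from it centre to centre; they may swap places. Not to be pressed with the roller. Origin and axes as for the amber plate.
- cradle: Fixed dark steel cradle, base 110 x 110 x 6 mm; two upright walls along y (x from 31 to 39 mm and -31 to -39), tops 62 mm up. The roller's guard plate rests on the wall tops, its drum hanging between them clear of the base: parked, the roller's origin is 12 mm above the cradle's, its x along the cradle's x (either way round). Origin: centre of the underside; z up.
Things that resemble listed ones, but are neither listed nor needed, are in the scene too. What is shaped like the roller but pink or turquoise is not meant. There is more than one size of the cradle; the one meant has the size given above.

How it is judged:
By the outcome, as a careful person would: the job done as asked, in the order asked, and still so for the second after the job is handed in, with the robot touching nothing.
It also fails if it takes over 54 s, if anything falls off the work surface, if the arm or the gripper's body presses on something with over 40 N, if the wrist force passes 120 N, or if a joint passes its speed limit or range.

## Working session

There is one attempt and no reset: what is moved stays moved. The work goes in short steps, each a Python script; the robot and the scene stay as the last script left them, time stands still between calls to the robot, and variables do not carry over. Pictures are saved under pics/ and viewed, about 8 in all and at most 12, crops included, and the job is handed in when it is done.

```bash
mkdir -p pics; ls; python3 - <<'E'
from plant import manip,optics
import cv2,numpy as np
for n in("scene","top"):
    c=optics.camera(n); np.savez(f"pics/{n}0.npz",**c)
    cv2.imwrite(f"pics/{n}0.png",cv2.resize(c["pixels"][:,:,::-1],(800,600)))
    print(n,c["camera_matrix"],c["R"],c["t"])
s=manip.get_state();print(s,manip.pinch_z)
E
```

```text
pics
scene [[495.87768236   0.         274.68567698]
 [  0.         495.87768236 214.44293139]
 [  0.           0.           1.        ]] [[ 0.32239171  0.94659188 -0.00523472]
 [ 0.55055902 -0.19200295 -0.81241593]
 [-0.7700314   0.25903414 -0.58305485]] [-0.20260918 -0.22159184  1.3037856 ]
top [[524.59839643   0.         279.1901822 ]
 [  0.         524.59839643 206.21156065]
 [  0.           0.           1.        ]] [[-0.02465141 -0.99948337 -0.02062297]
 [-0.98336668  0.02795696 -0.17946692]
 [ 0.17995076  0.01585583 -0.98354782]] [0.09275541 0.49808973 1.06639554]
{'time': 0.1, 'qpos': array([ 1.25241507e+00,  3.51172763e-01,  1.65236668e+00, -3.32025623e-05,
        1.13911421e+00, -8.46327539e-02]), 'qvel': array([ 0.00037745, -0.00176401, -0.00062653, -0.00025351, -0.00049633,
       -0.00026748]), 'tau': array([ 6.90341349e-04, -4.98027384e+01, -2.85705185e+01,  7.00386451e-02,
        2.38616910e-02, -3.33997662e-05]), 'eef_pos': array([0.12729474, 0.53473849, 0.21815802]), 'tool_rot': array([ 3.05027863e-04,  7.84733021e-01,  6.19833691e-01, -4.34297875e-04]), 'contact_force': array([0.73902724, 0.18486323, 0.554517  ]), 'moment': array([-0.00817806, -0.02451693, -0.00792557]), 'gripper_width': 0.09306497974058806} -0.0188
```

View pics/scene0.png

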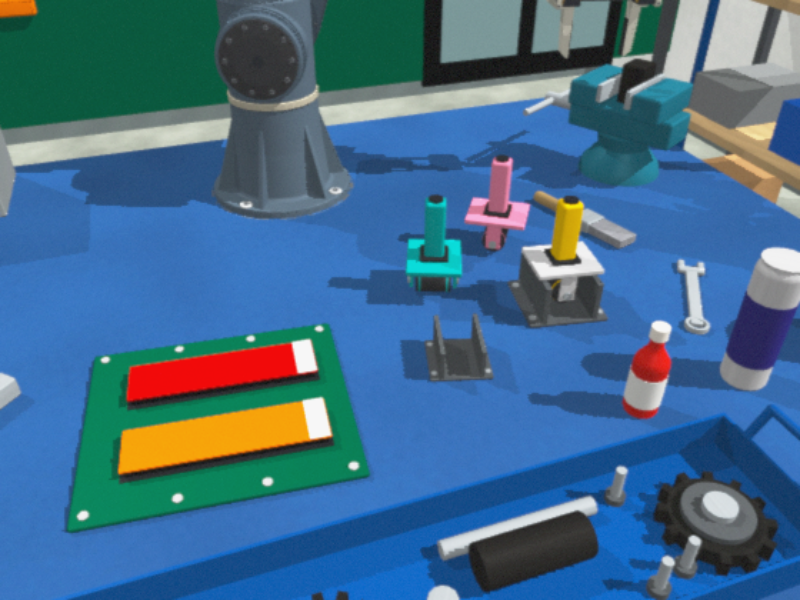

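View pics/top0.png

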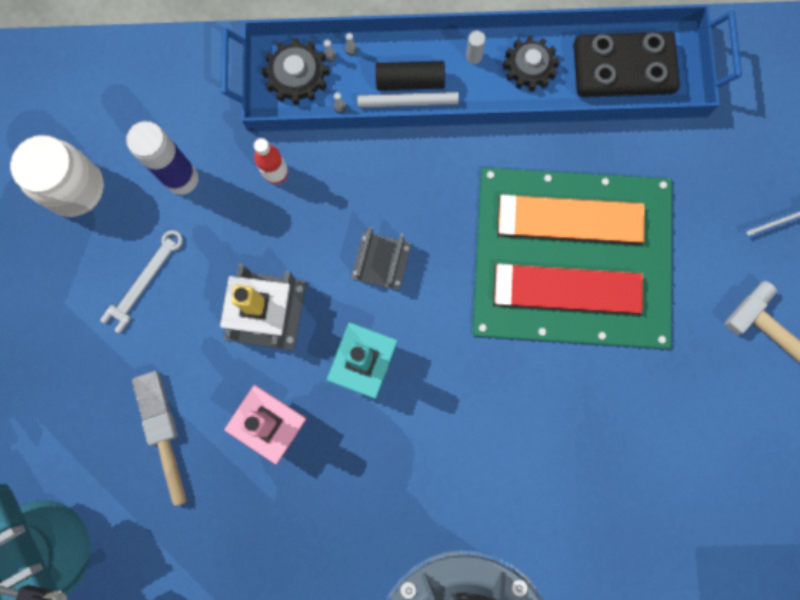

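Both views show the yellow-handled roller in the larger cradle at about (250,305) in the top picture. The amber plate is at (572,219) and the red one at (570,290), both with white ends to the left (+y). I'll measure these now.

```bash
cat > h.py <<'E'
import numpy as np,cv2
def ray(c,uv,z):
    "cast pixels (N,2) onto the plane at height z"
    uv=np.atleast_2d(uv).astype(float)
    d=np.c_[uv,np.ones(len(uv))]@np.linalg.inv(c["camera_matrix"]).T@c["R"]
    o=-c["R"].T@c["t"]
    return o+d*((z-o[2])/d[:,2])[:,None]
def tri(c1,p1,c2,p2):
    P=[c["camera_matrix"]@np.c_[c["R"],c["t"]] for c in(c1,c2)]
    X=cv2.triangulatePoints(P[0],P[1],np.float64(p1),np.float64(p2)).ravel();return X[:3]/X[3]
def cloud(c,m):
    v,u=np.nonzero(m&(c["z_map"]>0));z=c["z_map"][v,u]
    return ((np.c_[u,v,np.ones(len(u))]@np.linalg.inv(c["camera_matrix"]).T)*z[:,None]-c["t"])@c["R"]
def mask(c,lo,hi,box=None):
    m=cv2.inRange(cv2.cvtColor(c["pixels"],cv2.COLOR_RGB2HSV),lo,hi)
    if box: k=np.zeros_like(m);x0,y0,x1,y1=box;k[y0:y1,x0:x1]=255;m&=k
    n,l,s,_=cv2.connectedComponentsWithStats(m)
    return l==1+np.argmax(s[1:,4])
def rect(c,m,z):
    "min-area rectangle of a mask's outline on plane z: centre, sizes, angle of the long side"
    cn=max(cv2.findContours(m.astype(np.uint8),0,1)[0],key=cv2.contourArea)[:,0]
    P=ray(c,cn,z)[:,:2];r=cv2.minAreaRect((P*1000).astype(np.float32))
    return np.round(r[0],1),np.round(r[1],1),round(r[2],2)
AMB=((8,120,120),(20,255,255));RED=((0,150,100),(4,255,255));YEL=((21,120,60),(32,255,255));WHI=((0,0,150),(180,50,255))
E
python3 - <<'E'
from h import *
T=dict(np.load("pics/top0.npz"));S=dict(np.load("pics/scene0.npz"))
# boxes in native pixels (x0.7)
for n,c,bw,ba,by in(("T",T,(150,185,210,240),(335,120,480,180),(150,180,210,240)),("S",S,(360,165,425,200),(70,265,245,340),(370,130,420,200))):
    bL=(345,130,362,225) if n=="T" else (205,275,240,315)
    for nm,col,b,z in(("amber",AMB,ba,.022),("red",RED,(335,180,480,225) if n=="T" else (70,225,240,285),.022),("guard",WHI,bw,.07),("handle",YEL,by,.156)):
        m=mask(c,*col,b);p=cloud(c,m)
        print(n,nm,m.sum(),"z med",np.percentile(p[:,2],[5,50,95]).round(4),"xy med",np.median(p[:,:2],0).round(4),rect(c,m,z))
        if nm in("amber","red"):
            w=cv2.dilate(m.astype(np.uint8),np.ones((5,5)));wm=mask(c,*WHI,b)
            print("   +band",rect(c,cv2.morphologyEx((m|wm).astype(np.uint8),cv2.MORPH_CLOSE,np.ones((5,5))),z),rect(c,wm,z))
        if nm=="handle": 
            q=p[p[:,2]>.1];print("  handle upper",(q.min(0)+q.max(0))/2,np.ptp(q,0))
for n,c,b in(("T",T,(140,170,225,255)),("S",S,(350,130,430,235))):
    x0,y0,x1,y1=b;cv2.imwrite(f"pics/crop{n}.png",cv2.resize(c["pixels"][y0:y1,x0:x1,::-1],None,fx=5.5,fy=5.5,interpolation=2))
a=cv2.imread("pics/cropT.png");b=cv2.imread("pics/cropS.png");H=max(a.shape[0],b.shape[0]);k=[np.pad(i,((0,H-len(i)),(0,0),(0,0))) for i in(a,b)]
o=np.hstack(k);f=min(800/o.shape[1],600/o.shape[0]);print(f*5.5);cv2.imwrite("pics/crop.png",cv2.resize(o,None,fx=f,fy=f))
E
```

```text
T amber 2471 z med [0.0171 0.0216 0.0253] xy med [ 0.6152 -0.201 ] (array([ 615.5, -199.9]), array([195.7,  62.7]), 84.64)
   +band (array([ 616.8, -187.6]), array([220.9,  63.8]), 84.17) (array([627.2, -89.8]), array([23.6, 62.7]), 84.82)
T red 2489 z med [0.0182 0.0218 0.0251] xy med [ 0.5058 -0.1904] (array([ 506. , -189.4]), array([194.1,  60.7]), 84.5)
   +band (array([ 507.4, -176.3]), array([220.9,  62.4]), 83.89) (array([518.3, -79.3]), array([23.8, 62. ]), 87.05)
T guard 1108 z med [0.0637 0.0694 0.0728] xy med [0.4805 0.2824] (array([486.9, 289.6]), array([90.9, 77.5]), 81.04)
T handle 263 z med [0.0819 0.138  0.1579] xy med [0.4787 0.2792] (array([478.5, 280. ]), array([43.5, 34.9]), 78.93)
  handle upper [0.485142   0.28710964 0.13030388] [0.02840844 0.02710372 0.0604287 ]
S amber 3875 z med [0.0201 0.0223 0.0239] xy med [ 0.6196 -0.2022] (array([ 619.1, -186.9]), array([221.5,  63.7]), 84.6)
   +band (array([ 618.3, -186.9]), array([221.5,  65.3]), 84.6) (array([625.8, -88.5]), array([22.6, 61.8]), 84.76)
S red 2705 z med [0.0205 0.0223 0.0239] xy med [ 0.5105 -0.1905] (array([ 509.6, -186.5]), array([197.3,  62.7]), 84.59)
   +band (array([ 510.6, -175.2]), array([220.3,  65.6]), 85.5) (array([516.4, -77. ]), array([23.2, 61.8]), 85.06)
S guard 747 z med [0.0665 0.0705 0.0723] xy med [0.5062 0.2773] (array([491.4, 289. ]), array([92.9, 83.1]), 81.23)
S handle 732 z med [0.0791 0.1204 0.1555] xy med [0.4999 0.2827] (array([547.6, 250.8]), array([ 32.5, 153.8]), 57.18)
  handle upper [0.49075769 0.28834635 0.13039422] [0.03068647 0.02795395 0.06078597]
4.845814977973568
```

View pics/crop.png

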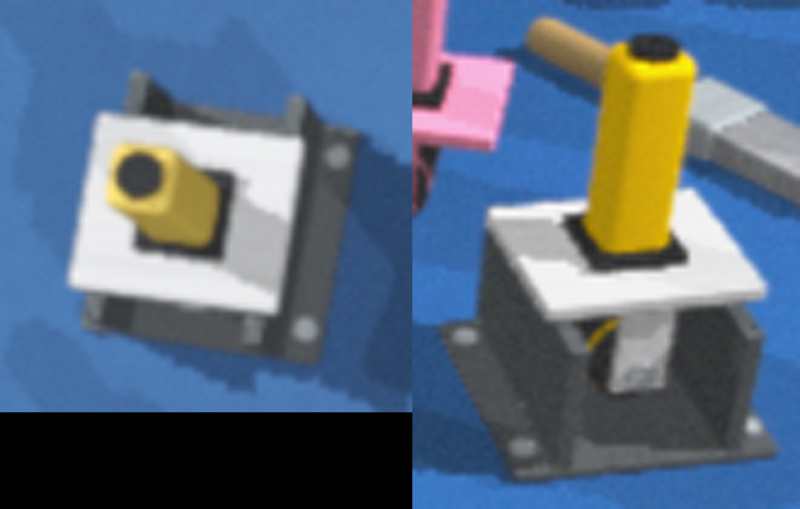

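Both views agree to within 2–4 mm, and the sizes and heights match the text:

| Item | Centre (m) | Height (m) | Yaw |
|---|---|---|---|
| Roller | (0.488, 0.289) | guard at 0.07 | 81.1° |
| Amber | (0.6175, −0.187) | top at 0.022 | 84.6° |
| Red | (0.509, −0.176) | – | – |

Red is 109 mm from amber. Next I'll move above the roller and check.

```bash
cat >> h.py <<'E'
def down(a): a=np.radians(a)/2; return [0,float(np.cos(a)),float(np.sin(a)),0]
E
python3 - <<'E'
from h import *
from plant import manip,optics
manip.reach([.488,.289,.24],down(81.1))
# two-view handle check from cap (dark top centre): triangulate yellow mask top rim
T=optics.camera("top");S=optics.camera("scene")
print(manip.get_state()["eef_pos"],manip.get_state()["time"],manip.get_state()["contact_force"])
cv2.imwrite("pics/a.png",np.hstack([cv2.resize(c["pixels"][y:y+150,x:x+100,::-1],(400,600),interpolation=2) for c,x,y in((T,130,150),(S,345,90))]))
E
```

```text
[0.48746702 0.28978921 0.23998685] 1.8083 [-0.00867869 -0.69394903  0.5142009 ]
```

View pics/a.png

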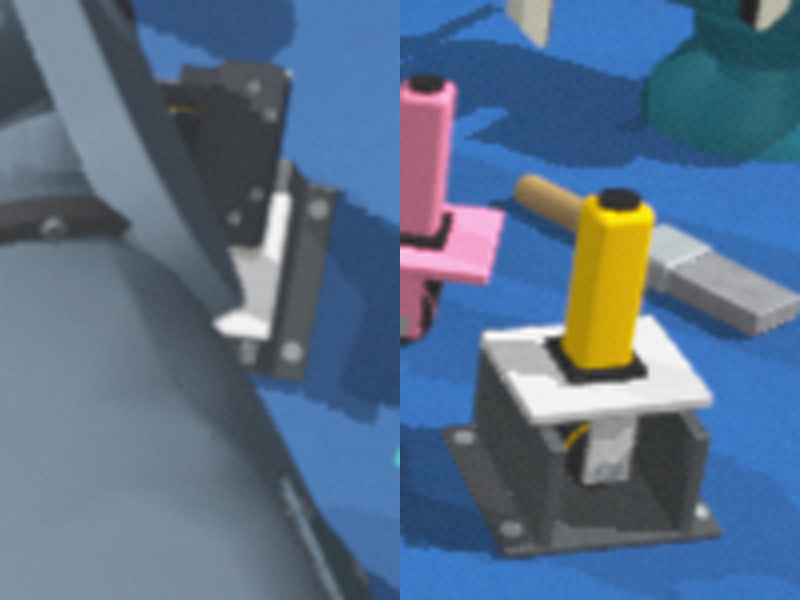

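The fingers straddle the handle: tips at (525,20) and (765,10), handle cap at (620,200), which matches the expected lean. I'll triangulate the cap as a check, then grasp.

```bash
python3 - <<'E'
from h import *
from plant import manip,eoat
T=dict(np.load("pics/top0.npz"));S=dict(np.load("pics/scene0.npz"))
X=tri(T,(168.5,206.3),S,(399.5,139.7));print("cap",X)
assert abs(X[0]-.488)<.006 and abs(X[1]-.289)<.006 and abs(X[2]-.158)<.008
p=.127+manip.pinch_z
manip.move_straight([.488,.289,p],rate=.12); f0=manip.get_state()["contact_force"]
eoat.move_gripper(.015); s=manip.get_state()
print(f0,s["contact_force"],s["gripper_width"],s["eef_pos"],s["moment"])
manip.move_straight([.488,.289,p+.03],rate=.06); manip.hold(.3); s=manip.get_state()
print(s["contact_force"],s["gripper_width"],s["eef_pos"],s["moment"],s["time"])
E
```

```text
cap [0.486447   0.29055853 0.15730203]
[ 0.59277446 -0.23611965 -0.48587559] [ 0.19476792  2.44923609 -1.12194229] 0.028021551871345127 [0.48810996 0.28918316 0.10825425] [ 0.38435046 -0.08067446  0.00414   ]
[ 0.9085168  -0.70317785 -4.43889594] 0.027966156672511244 [0.487896   0.28894239 0.13793428] [-0.01303242 -0.01827384  0.0420032 ] 5.0333
```

The roller is held: width is 28.0 mm and the weight about 4.4 N. Next, carry it over the white end and look.

```bash
cat >> h.py <<'E'
YA=84.6; U=-np.array([np.cos(np.radians(YA)),np.sin(np.radians(YA))]); C=np.array([.6175,-.1872])
def at(s,z): return [*(C+s*U).tolist(),z]
E
python3 - <<'E'
from h import *
from plant import manip,optics
manip.move_straight([.488,.289,.215],rate=.15)
manip.reach(at(-.103,.215),down(YA))
manip.move_straight(at(-.103,.135),rate=.08); manip.hold(.3)
s=manip.get_state();print(s["contact_force"],s["eef_pos"],s["gripper_width"],s["time"],s["moment"])
S=optics.camera("scene");T=optics.camera("top");np.savez("pics/w.npz",**S)
cv2.imwrite("pics/b.png",np.hstack([cv2.resize(c["pixels"][y:y+150,x:x+100,::-1],(400,600),interpolation=2) for c,x,y in((T,320,90),(S,175,180))]))
E
```

```text
[ 0.91215974  0.29073384 -5.14445231] [ 0.62727526 -0.08464765  0.13523566] 0.027932411666173548 8.6167 [-0.02130299 -0.04561229 -0.04349907]
```

View pics/b.png

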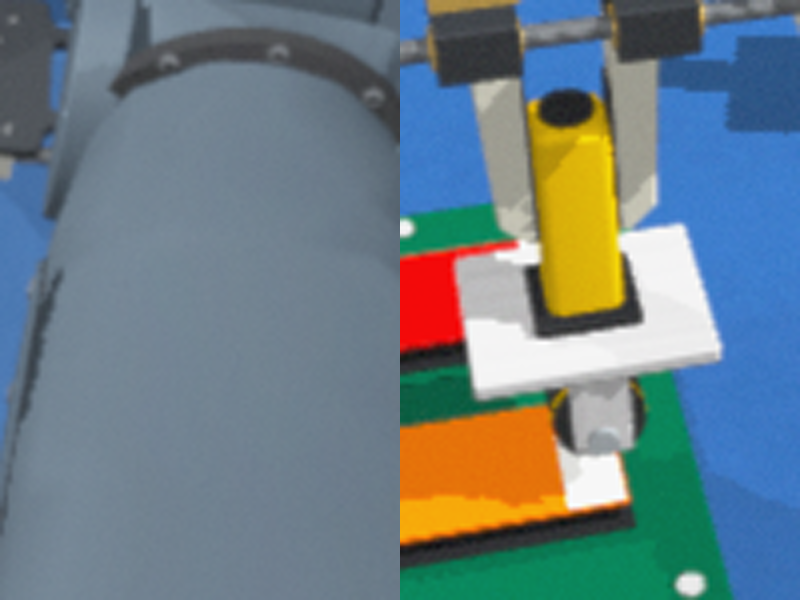

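The drum hangs centred over the white band of the amber plate (the axle end is at (605,440)), clear of the red one. I'll press and roll with force feedback.

```bash
cat > roll.py <<'E'
from h import *
from plant import manip
def fz(n=8):
    a=[]
    for _ in range(n): manip.hold(.02); a.append(manip.get_state()["contact_force"])
    return np.mean(a,0)
w=fz(15);print("tare",w)
z=.1185;x=-.103;log=[]
for _ in range(12):
    manip.move_straight(at(x,z),rate=.02); N=(fz()-w)[2]; log.append((round(z,4),round(N,1)))
    if 8.7<N<10.8: break
    z-=.0015 if N<1 else float(np.clip((9.5-N)/1800,-.002,.002))
print("press",log)
if not 8<N<12: raise SystemExit("press not reached")
for x in np.linspace(-.103,.103,8)[1:]:
    z-=float(np.clip(.6*(9.5-N)/1800,-.001,.001))
    manip.move_straight(at(x,z),rate=.025); F=fz(5)-w; N=F[2]; s=manip.get_state()
    print(round(x,3),round(z,4),F.round(1),s["eef_pos"].round(4))
manip.move_straight(at(x,z+.05),rate=.06)
s=manip.get_state();print("end",s["time"],s["gripper_width"],fz()-w,s["moment"])
E
python3 roll.py
```

```text
tare [-0.09886823 -0.12254284 -4.48670809]
press [(0.1185, np.float64(0.0)), (0.117, np.float64(1.4)), (0.115, np.float64(4.1)), (0.113, np.float64(7.6)), (0.1119, np.float64(9.4))]
-0.074 0.1119 [-0.  -0.5  9.1] [ 0.6246 -0.1141  0.1122]
-0.044 0.1118 [-0.1 -0.5 10.5] [ 0.6219 -0.1434  0.1121]
-0.015 0.1121 [-0.2 -0.4 10. ] [ 0.6191 -0.1727  0.1124]
0.015 0.1123 [ 0.5 -0.3  9.2] [ 0.6163 -0.202   0.1125]
0.044 0.1122 [ 0.4 -0.1  9.3] [ 0.6135 -0.2313  0.1125]
0.074 0.1121 [ 0.3 -0.1  9.8] [ 0.6107 -0.2606  0.1124]
0.103 0.1122 [ 1.7 -0.7  9.3] [ 0.6079 -0.2897  0.1123]
end 22.45 0.027972043072597572 [ 0.26771518  0.39531372 -0.27117766] [ 0.01822551 -0.01793811  0.01781635]
```

The load held at 9–10.5 N for the whole pass (5–5.8 mm sunk). Now the roller goes back to the cradle.

```bash
python3 - <<'E'
from h import *
from plant import manip,optics,eoat
p=.127+manip.pinch_z
manip.move_straight(at(.103,.215),rate=.15)
manip.reach([.488,.289,.215],down(81.1))
manip.move_straight([.488,.289,p+.012],rate=.12)
S=optics.camera("scene");cv2.imwrite("pics/c.png",cv2.resize(S["pixels"][90:240,330:450,::-1],(480,600),interpolation=2))
s=manip.get_state();print(s["time"],s["contact_force"],s["eef_pos"])
E
```

```text
26.1917 [-0.44826853  0.05340998 -4.15435126] [0.48849665 0.28920555 0.12105403]
```

View pics/c.png

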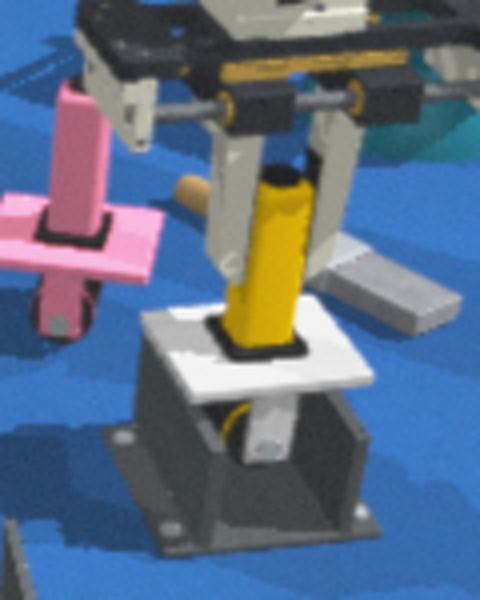

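The roller hangs upright over the cradle, with its guard at (255,345) above both walls and the drum between them. I'll lower until it bears, then release.

```bash
python3 - <<'E'
from h import *
from plant import manip,optics,eoat
def fz(n=6):
    a=[]
    for _ in range(n): manip.hold(.02); a.append(manip.get_state()["contact_force"][2])
    return np.mean(a)
p=.127+manip.pinch_z; z=p+.003; t=fz()
for _ in range(8):
    manip.move_straight([.488,.289,z],rate=.02); f=fz(); print(round(z-p,4),round(f-t,2))
    if f-t>2: break
    z-=.001
eoat.move_gripper(.06)
manip.move_straight([.488,.289,.24],rate=.12); eoat.move_gripper(.093)
manip.reach([.30,.40,.30],down(76)); manip.hold(.5)
c=optics.camera("scene");T=optics.camera("top");S0=dict(np.load("pics/scene0.npz"));T0=dict(np.load("pics/top0.npz"))
for n,k in(("before",S0),("after",c)):
    m=mask(k,*WHI,(360,165,425,200));h=mask(k,*YEL,(370,130,420,200));print(n,rect(k,m,.07),np.percentile(cloud(k,m)[:,2],[5,50,95]).round(4),np.argwhere(h).mean(0),cloud(k,h).max(0).round(4))
s=manip.get_state();print(s["time"],s["contact_force"])
cv2.imwrite("pics/d.png",np.hstack([cv2.resize(k["pixels"][:,:,::-1],(400,300)) for k in (c,T)]))
E
```

```text
0.003 -0.03
0.002 -0.21
0.001 -0.14
0.0 1.04
-0.001 11.89
before (array([491.4, 289. ]), array([92.9, 83.1]), 81.23) [0.0665 0.0705 0.0723] [160.6557377 396.25     ] [0.5061 0.4827 0.1608]
after (array([490.3, 288.2]), array([91.1, 85.6]), 81.2) [0.0661 0.0705 0.0723] [160.76734694 395.39319728] [0.5051 0.4803 0.159 ]
32.6083 [ 0.02499203 -0.12480431 -0.12517128]
```

View pics/d.png

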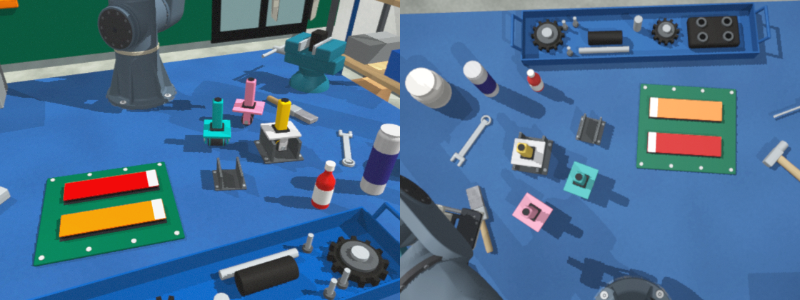

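The roller stands upright in the cradle at (280,120) in the left view, within about 1 mm of where it started. The plates and the rest of the scene are undisturbed.

```bash
python3 -c "
from plant import workorder,manip
print(workorder.close_job(),manip.get_state()['time'])"
```

```text
the job is handed in; nothing more can be done
the job is handed in; nothing more can be done
```

The job is done and handed in. I rolled the yellow-handled roller once along the amber plate, from the white end to the plain end, and put it back upright in its cradle.

- **Rolling pass:** it covered ±103 mm about the plate's centre at about 25 mm/s. I read the force at eight stops along the way; it was 9.1–10.5 N at each, which is about 5–5.8 mm of sinking. I did not sample it while moving between stops. The plan kept the roller well clear of the red plate, and nothing I saw suggested contact.
- **Putting it back:** I lowered the roller until it bore on the cradle. The last 1 mm step pressed with about 12 N, more than the 2 N I was looking for but well under the limits. The before and after pictures agree to about 1 mm in position, with the same yaw and the same guard height (70.5 mm).
- **At the end:** the gripper was clear, the outside force was near zero, and the clock stood at 32.6 s before I handed in.
- **Disagreements:** the two views differed by about 4 mm in x on the guard plate, because the scene mask also takes in the plate's edge. The triangulated handle cap agreed with the pose I used to within 2 mm.

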